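# Start the spindle of the sherd press in its thread

## Robot

A 7-joint arm with a two-finger parallel gripper is mounted at the origin on a cart in front of the work surface, level with it; the furniture and walls round the work are solid. World frame = base frame: x ahead of the robot, y to its left, z up, the work surface at z = 0. Lengths are in m, angles in rad, forces in N, time in s.
With the tool pointing down it reaches from about 0.425 to 0.95 m from the base axis. Payload 16.7 kg.
Tool frame: the origin (TCP) lies at the very end of the fingers, on their centre line; the grasp point (between the pads) lies 19 mm behind it (ctrl.grip_depth is the distance from the TCP to the grasp point, in m); z points along the fingers, y is the line along which they close (so a half turn about z gives the same grasp; the last joint's range is limited). The gripper opens to 94 mm and grips with 3 to 60 N. Pads are 16 mm wide; open, the fingers measure 119 mm over their backs; the gripper's body (75 mm by 177 mm) begins 78 mm behind the grasp point.
Start: joints at [1.161, 0.426, 0.074, 1.606, -0.034, 1.111, -0.067], TCP at [0.173, -0.652, 0.205] pointing down, gripper open.
Joint ranges: [-2.85, 2.85], [-0.5, 2.14], [-1.23, 1.37], [0.21, 2.46], [-1.02, 4.16], [0.16, 2.05], [-2.73, 2.73]. Speed limits (rad/s): [1.89, 1.89, 2.39, 2.39, 3.01, 3.01, 3.01].

## Interface

Orientations are given as a 3x3 rotation matrix whose columns are the frame's x, y, z axes.
In Python, from workcell import ctrl gives the robot as it stands.
- The arm moves only by the shell command python3 -m pendant 'ROWS'. ROWS is JSON, one flat list of numbers, 7 for each row, row after row: the shift along the tool's x, y, z each as a share of 0.3 m, from -1 to 1, then the turn, a rotation vector about the tool's x, y, z each as a share of pi/2 rad, from -1 to 1, then the opening, from -1 (shut) to 1 (fully open), so that 0 is half open. In form: [tx, ty, tz, rx, ry, rz, gripper, tx, ty, tz, rx, ry, rz, gripper, ...]. A call has 1 to 20 rows; each row is the pose to reach, as a shift and turn from the pose commanded when the call began, along the tool's axes at that moment; what a row does not reach only later rows make up. A row lasts 1/8 s, in which the tool goes at most 62.5 mm and 10.7 degrees, less where a joint would pass 70% of its speed; a pose out of reach is approached as far as the arm can. A call with a number of a shift or a turn outside -1 to 1 is refused whole. A call with a gripper value outside its range is refused whole. The fingers move at their own pace and stop on an object; the grip force is fixed at half the most. Time passes only in rows, so rows that repeat a pose let the fingers close. It gives the time, the measured TCP pose, the force, the opening and the grip force at its end, in the units of the state.
- ctrl.state(): the state, without advancing time (a new reading comes with each control period).
- ctrl.grab_frame(name): name is "scene" or "top" or "wrist"; returns a dict with "color" (480x640x3 uint8, blue, green, red), "fx", "fy", "cx", "cy" (pixels), "R" (3x3) and "t" (3): a world point X has camera coordinates R X + t. Camera axes: x right, y down, z forward; pixel columns grow to the right and rows downward; lengths in m; the calibration is good to about 2 mm. The wrist camera is an equidistant fisheye: a pixel r from the principal point sees the ray r / f radians off the axis. A picture is of the moment at which its call begins. There is no depth.
- ctrl.finish_job(): hands the job in; it is judged then, once.
Trained networks look in a picture, given as the dict that the camera call returned (one of the last four; its "shot" number tells which), for a name from the list of things; names that differ only in an ending like _2 or _b are one class to them, and where a whole thing is asked for, a point or a joint stands for the part that bears it (a point fixed in the world has none). Each returns a list of dicts, best first, with "score" (0 to 1); they miss things now and then, are a little off and sometimes report something else, mostly with a low value. They report only what shows in the picture. A call takes as long as a camera call. They do not tell look-alikes from the thing itself.
- ctrl.outline_of(picture, name): "region" (480x640 bool, what is visible of it) and "position" ([column, row] in pixels, amid what is visible of it).
- ctrl.place_of(picture, name): "position" ([column, row] in pixels: a listed point, or the origin of a listed thing).
The state is a dict: "time_s": time; "q": joint angles; "joint_vel": joint speeds; "effort": joint torques, N m; "tcp_pos": TCP position; "eef_rot": TCP orientation; "contact_force": force on the tool from outside, world axes, zero at the start; "ft_torque": the same for the moment, N m; "width": opening from 0.0 (shut) to 1.0 (fully open); "grasp_force": force on a finger pad.
Only numpy, scipy, OpenCV 4.12 (cv2) and the standard library are available. Lean on these libraries where they do the work, as an engineer would, in place of code of your own. Each camera call takes 0.05 s, during which the arm holds its last target. There are 200 camera calls.

## Task

Set the yellow-collared steel ring weight over the upright post on the spindle of the green press, so that it rests on the hub and bears the spindle down on its thread. Then take the red crank grip and turn the crank backward (anticlockwise seen from above) until the spindle drops off the end of the thread, and from there turn it forward (clockwise) one full turn so that the thread is started. Finish while still holding the crank grip, standing still, with the weight on the post; leave the other things on the table where they are.

Things in the scene. Friction and masses are not known exactly. Their poses are not given: they have to be found in the camera images.
- weight_center (a point): Loose steel ring weight, about 0.7 kg: a grey flange 64 mm across and 20 mm high, on it a yellow collar 40 mm across and 24 mm high; a 22 mm hole runs through both. This point is on its axis, 22 mm above its underside. It stands on the table; take it by the collar, whose middle is 10 mm above this point.
- post_seat (a point): Point on the vertical spindle's axis at the hub's top face, where the weight's underside rests; rises and sinks with the spindle. A round 14 mm post with tapered tip stands 52 mm up from it. The hub, 53 mm across, and the level crank arm, 20 mm wide, top a green press fixed to the table (base 100 x 170 mm). With no weight on, a spring holds the spindle up off its thread (about 2 N).
- grip_center (a point): Middle of the red crank grip: an upright round sleeve 16 mm across, 34 mm long, its axis 70 mm from the spindle's. A light spring (150 N/m) holds this point 30 mm above the hub's top face. The sleeve spins freely on its pin and slides 11 mm up or down on it, so a hand on it can stay at one height without turning. The pin ends in a cap 33 mm above this point.
- crank (a joint): Turn of crank and spindle, rad; grows when turned forward (clockwise from above), falls when turned backward. Slight friction (0.04 N m). Starts between 1.2 and 2.4; the end of the thread, where the spindle drops, lies somewhere between -0.45 and 0.45 and must be found by turning back.
- screw_height (a joint): Height of the spindle, m, up positive. About 0.012 with no weight on. With the weight on it rests on the thread's top turn at 0.003 to 0.006, climbs 6 mm a turn as the crank goes backward, to nearly 0.006 at the thread's end, then drops at once to about 0 (also felt as a downward pull of about 0.9 N at the grip). From there it sinks 6 mm a forward turn: -0.006 after one.
- small_bowl: Small white bowl, 86 mm across, 53 mm high, standing behind the press; origin under its centre. A bystander.
- brown_bottle: Brown bottle with a blue cap, 47 mm across, 81 mm high, behind and right of the press; origin under its centre. A bystander.
- tape: Roll of masking tape, 98 mm across, 25 mm high, lying flat at the left; origin under its centre. A bystander.
- cork_block: Cork sanding block, 50 x 76 x 28 mm, at the right; origin under its centre. A bystander.
- grey_sherd: Grey potsherd, 41 x 39 x 11 mm, left of the middle; origin under its centre. A bystander.
Things that resemble listed ones, but are neither listed nor needed, are in the scene too. Leave any orange or pink look-alike of the part that bears weight_center alone.

How it is judged:
On the way, in this order (a step that is already met when the one before it is completed fails the run):
1. the weight rests on the hub, over the post, let go (horizontal distance between weight_center and post_seat below 0.007 m and z of weight_center in the frame of post_seat between 0.018 and 0.026 m and value of joint screw_height below 0.0075 m and contact force between weight and the fingers below 0.1 N), for 0.2 s.
2. the crank has been turned backward until the spindle dropped off the end of the thread (value of joint screw_height below 0.002 m and value of joint crank below 1 rad), for 0.05 s.
At the end, for the whole second after the job is handed in: Spindle 4.5 to 7.5 mm below the place of the drop (one forward turn, give or take a quarter), crank still (under 0.15 rad/s), fingers holding its red grip (over 2 N), weight untouched on the hub over the post (within 7 mm of the axis, 4 mm of seated height) (value of joint screw_height between -0.0075 and -0.0045 m and velocity of joint crank between -0.15 and 0.15 rad/s and contact force between grip and the fingers above 2 N and horizontal distance between weight_center and post_seat below 0.007 m and z of weight_center in the frame of post_seat between 0.018 and 0.026 m and contact force between weight and the fingers below 0.1 N); the arm keeps its last pose, push and grip.
It fails at once if a bystander is moved more than 25 mm (distance of any of small_bowl, brown_bottle, tape, cork_block, grey_sherd from where it was at the start of the episode above 0.025 m).
It also fails if it takes over 64 s, if anything falls off the work surface, if the arm or the gripper's body presses on something with over 40 N, if the wrist force passes 120 N, or if a joint passes its speed limit or range.

## Working session

There is one attempt and no reset: what is moved stays moved. The work goes in short steps, Python scripts to look and compute and a shell command to move; the robot and the scene stay as the last step left them, time stands still between calls to the robot, and variables do not carry over. Pictures are saved under pics/ and viewed, at most 10 in all, crops included, and the job is handed in when it is done.

```bash
mkdir -p pics; cat > h.py <<'E'
import numpy as np, cv2
from workcell import ctrl
def ray(p,px):
    u=(px[0]-p['cx'])/p['fx'];v=(px[1]-p['cy'])/p['fy']
    if p.get('fish'):
        r=np.hypot(u,v); d=np.array([u/r*np.sin(r),v/r*np.sin(r),np.cos(r)]) if r>1e-9 else np.array([0,0,1.])
    else: d=np.array([u,v,1.])
    R=np.array(p['R']); return -R.T@np.array(p['t']), R.T@(d/np.linalg.norm(d))
def at_z(p,px,z):
    o,d=ray(p,px); return o+d*(z-o[2])/d[2]
def tri(rs):
    A=0;b=0
    for o,d in rs:
        M=np.eye(3)-np.outer(d,d);A=A+M;b=b+M@o
    x=np.linalg.solve(A,b); return x,[round(float(np.linalg.norm((np.eye(3)-np.outer(d,d))@(x-o))),4) for o,d in rs]
def grab(n):
    p=ctrl.grab_frame(n); p['fish']=(n=='wrist'); return p
E
python3 - <<'E'
from h import *
s=ctrl.state();print(s['time_s'],np.round(s['tcp_pos'],3),np.round(s['eef_rot'],3).tolist(),ctrl.grip_depth)
ims={}
for n in('scene','top'):
    p=grab(n);ims[n]=p;cv2.imwrite(f'pics/{n}0.png',p['color']);print(n,np.round(-np.array(p['R']).T@p['t'],3))
    for k in('weight_center','post_seat','grip_center','small_bowl','brown_bottle','tape','cork_block','grey_sherd'):
        print(k,[(np.round(d['position'],1).tolist(),round(d['score'],2),np.round(at_z(p,d['position'],0.02),3).tolist()) for d in ctrl.place_of(p,k)[:4]])
E
```

```text
0.0 [ 0.173 -0.652  0.205] [[0.966, 0.257, -0.0], [0.257, -0.966, 0.001], [-0.0, -0.001, -1.0]] 0.0188
scene [-0.023  0.717  1.206]
weight_center [([337.6, 368.0], 0.66, [0.336, 0.197, 0.02]), ([379.2, 255.6], 0.62, [0.446, -0.119, 0.02]), ([315.7, 328.9], 0.61, [0.436, 0.15, 0.02])]
post_seat [([326.0, 212.9], 0.85, [0.642, -0.15, 0.02])]
grip_center [([350.6, 193.9], 0.43, [0.634, -0.249, 0.02])]
small_bowl [([250.6, 248.9], 0.68, [0.714, 0.07, 0.02]), ([325.8, 212.0], 0.67, [0.645, -0.152, 0.02])]
brown_bottle [([316.2, 184.8], 0.86, [0.73, -0.217, 0.02])]
tape [([224.3, 323.3], 0.75, [0.61, 0.271, 0.02])]
cork_block [([355.7, 173.5], 0.68, [0.671, -0.324, 0.02])]
grey_sherd [([259.5, 297.6], 0.64, [0.595, 0.167, 0.02]), ([252.6, 246.7], 0.37, [0.715, 0.061, 0.02])]
top [ 0.344 -0.035  1.021]
weight_center [([206.5, 345.1], 0.89, [0.342, 0.204, 0.02]), ([364.7, 303.3], 0.56, [0.442, -0.124, 0.02])]
post_seat [([342.7, 232.1], 0.87, [0.596, -0.072, 0.02])]
grip_center [([378.2, 231.9], 0.56, [0.599, -0.15, 0.02]), ([240.4, 217.2], 0.24, [0.621, 0.155, 0.02])]
small_bowl [([294.1, 173.4], 0.6, [0.728, 0.041, 0.02])]
brown_bottle [([414.5, 173.0], 0.74, [0.74, -0.23, 0.02])]
tape [([191.4, 221.4], 0.91, [0.607, 0.262, 0.02])]
cork_block [([466.0, 197.2], 0.73, [0.687, -0.345, 0.02]), ([290.6, 173.3], 0.51, [0.728, 0.049, 0.02])]
grey_sherd [([241.0, 216.6], 0.52, [0.622, 0.154, 0.02])]
```

View pics/scene0.png

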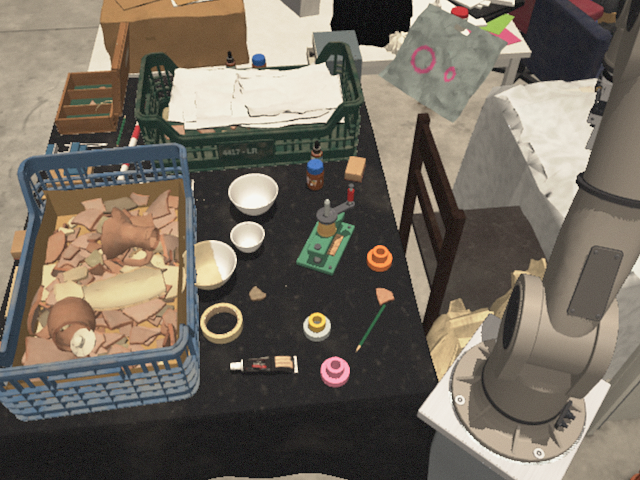

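View pics/top0.png

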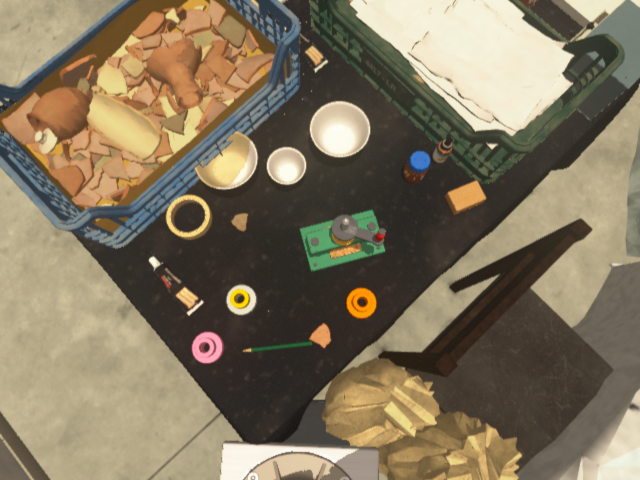

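```bash
python3 - <<'E'
from h import *
ps,pt=grab('scene'),grab('top')
for k,a,b in (('seat',[326,212.9],[342.7,232.1]),('grip',[350.6,193.9],[378.2,231.9]),('wA',[337.6,368],[206.5,345.1]),('wB',[379.2,255.6],[364.7,303.3])):
    x,e=tri([ray(ps,a),ray(pt,b)]);print(k,np.round(x,4),e)
c=ps['color'];t=pt['color']
z=lambda im,x,y,w,h,W,H:cv2.resize(im[y:y+h,x:x+w],(W,H),interpolation=cv2.INTER_CUBIC)
row1=np.hstack([z(c,290,300,100,100,300,300),z(c,340,210,80,80,300,300)])
row2=np.hstack([z(t,160,300,100,100,300,300),z(t,320,260,100,100,300,300)])
cv2.imwrite('pics/crop0.png',np.vstack([row1,row2]))
E
```

```text
seat [ 0.5716 -0.066   0.1363] [0.0054, 0.0054]
grip [ 0.5608 -0.1358  0.158 ] [0.0035, 0.0035]
wA [0.3379 0.2007 0.0257] [0.0042, 0.0042]
wB [ 0.4446 -0.123   0.0163] [0.0028, 0.0028]
```

View pics/crop0.png

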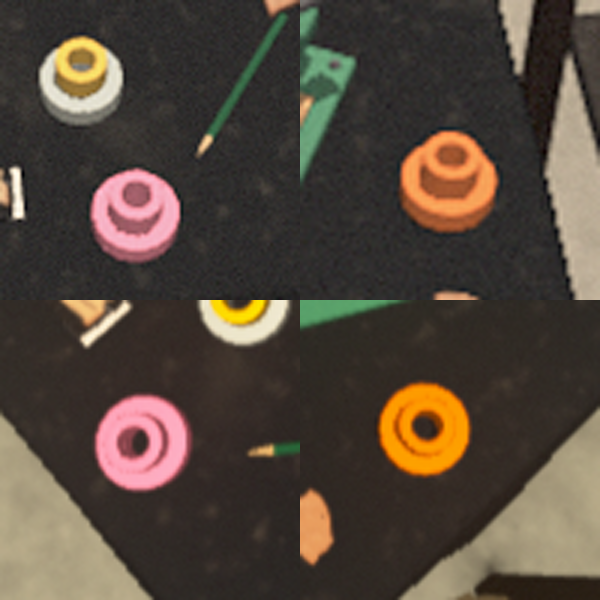

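The yellow-collared weight is at scene (317,327) and top (239,299). It's the only one with a grey flange and yellow collar. The look-alikes are all pink (scene 336,370; top 207,347) or all orange (scene 379,258; top 362,303), and the crop confirms both. The press post is at scene (326,205) and top (343,225), with the red grip at (350,193) and (379,236).

```bash
python3 - <<'E'
from h import *
ps,pt=grab('scene'),grab('top')
for n,a,b in(('chairfar',[425,118],[588,225]),('chairnear',[455,215],[445,365]),('wtop',[318,318],[239,298])):
    x,e=tri([ray(ps,a),ray(pt,b)]);print(n,np.round(x,3),e)
for p in(ps,pt):
  for d in ctrl.outline_of(p,'weight_center')[:4]:
    print(np.round(d['position'],1),round(d['score'],2),np.round(at_z(p,d['position'],.02),3))
  for n in ('post_seat','grip_center'):
   print(n,[(np.round(d['position'],1),np.round(at_z(p,d['position'],.13 if n[0]=='p' else .16),3)) for d in ctrl.place_of(p,n)[:1]])
s=ctrl.state();R=np.array(s['eef_rot']);t=np.array(s['tcp_pos'])
for w in((.173,-.652,.45),(.40,-.50,.45),(.55,-.2,.40),(.43,.15,.25)): print(w,np.round(R.T@(np.array(w)-t)/.3,3))
E
```

```text
chairfar [ 0.606 -0.565  0.105] [0.0029, 0.0029]
chairnear [ 0.327 -0.261  0.134] [0.0034, 0.0034]
wtop [0.439 0.138 0.049] [0.0006, 0.0006]
[381.4 259.8] 0.89 [ 0.434 -0.112  0.02 ]
[314.4 330.6] 0.83 [0.435 0.155 0.02 ]
[337.7 370.4] 0.63 [0.332 0.201 0.02 ]
post_seat [(array([324.1, 213. ]), array([ 0.584, -0.066,  0.13 ]))]
grip_center [(array([350.2, 194.1]), array([ 0.556, -0.134,  0.16 ]))]
[360.6 307.7] 0.93 [ 0.432 -0.115  0.02 ]
[206.3 346.5] 0.91 [0.339 0.204 0.02 ]
[243.9 300.1] 0.89 [0.438 0.133 0.02 ]
post_seat [(array([343.7, 231.6]), array([ 0.569, -0.07 ,  0.13 ]))]
grip_center [(array([380.2, 233.3]), array([ 0.561, -0.138,  0.16 ]))]
(0.173, -0.652, 0.45) [-0.001 -0.001 -0.815]
(0.4, -0.5, 0.45) [ 0.86  -0.297 -0.815]
(0.55, -0.2, 0.4) [ 1.601 -1.135 -0.648]
(0.43, 0.15, 0.25) [ 1.514 -2.365 -0.148]
```

```bash
python3 -m pendant '[0,0,-0.4,0,0,-0.1,1, 0.1,0,-0.5,0,0,-0.2,1, 0.4,-0.1,-0.5,0,0,-0.3,1, 0.6,-0.25,-0.5,0,0,-0.45,1, 0.8,-0.4,-0.5,0,0,-0.55,1, 0.9,-0.6,-0.5,0,0,-0.65,1, 1,-0.8,-0.5,0,0,-0.733,1, 1,-1,-0.5,0,0,-0.733,1, 1,-1,-0.5,0,0,-0.733,1]'
python3 - <<'E'
from h import *
s=ctrl.state();R=np.array(s['eef_rot']);t=np.array(s['tcp_pos'])
print(np.round(R,3).tolist(),s['q'])
for w in((.55,-.2,.35),(.436,.14,.25)): print(w,np.round(R.T@(np.array(w)-t)/.3,3))
E
```

```text
time_s: 2.52
tcp_pos: [0.3863, -0.2834, 0.3555]
eef_rot: [[0.159, 0.987, 0.0], [0.987, -0.159, -0.0], [-0.0, 0.0, -1.0]]
contact_force: [0.5, -0.3, -0.1]
width: 1.003
grasp_force: 0.0
[[0.159, 0.987, 0.0], [0.987, -0.159, -0.0], [-0.0, 0.0, -1.0]] [ 0.83945391  0.00911044 -0.34046961  1.80239356  0.00327524  1.33032247
  0.33880281]
(0.55, -0.2, 0.35) [0.361 0.495 0.018]
(0.436, 0.14, 0.25) [ 1.42  -0.06   0.351]
```

```bash
python3 -m pendant '[0.2,0.15,0,0,0,0,1, 0.4,0.2,0,0,0,0,1, 0.6,0.2,0,0,0,0,1, 0.8,0.2,0,0,0,0,1, 1,0.1,0,0,0,0,1]' && python3 -m pendant '[0.2,-0.05,0,0,0,0,1, 0.42,-0.16,0.15,0,0,0,1, 0.42,-0.16,0.35,0,0,0,1, 0.42,-0.16,0.35,0,0,0,1, 0.42,-0.16,0.35,0,0,0,1]'
cat > look.py <<'E'
import sys
from h import *
p=grab('wrist'); 
s=ctrl.state();R=np.array(s['eef_rot']);t=np.array(s['tcp_pos']);print(np.round(t,4),np.round(s['q'],2),'t',s['time_s'])
for a in sys.argv[2:]:
    n,z=a.split(':')
    for d in ctrl.place_of(p,n)[:4]:
        x=at_z(p,d['position'],float(z));print(n,np.round(d['position'],1),round(d['score'],2),np.round(x,4),'shift',np.round(R.T@(x-t)/.3,3))
    for d in ctrl.outline_of(p,n)[:3]:
        print('  outl',np.round(d['position'],1),round(d['score'],2),np.round(at_z(p,d['position'],float(z)),4))
cv2.imwrite(f'pics/{sys.argv[1]}.png',p['color'])
E
python3 look.py w1 weight_center:.022
```

```text
time_s: 3.15
tcp_pos: [0.4665, -0.001, 0.3554]
eef_rot: [[0.158, 0.987, 0.0], [0.987, -0.158, 0.001], [0.001, -0.0, -1.0]]
contact_force: [0.9, 0.9, 0.7]
width: 0.999
grasp_force: 0.0
time_s: 3.78
tcp_pos: [0.4392, 0.1282, 0.2512]
eef_rot: [[0.159, 0.987, -0.001], [0.987, -0.159, 0.0], [0.0, -0.001, -1.0]]
contact_force: [0.1, 0.4, 0.7]
width: 1.0
grasp_force: 0.0
[0.4398 0.1281 0.2519] [ 0.35  0.07 -0.79  1.98  0.06  1.11 -0.63] t 3.825
weight_center [353.7 385.2] 0.87 [ 0.4436 -0.1183  0.022 ] shift [-0.809  0.143  0.766]
weight_center [317.9 198.5] 0.63 [0.4366 0.1403 0.022 ] shift [ 0.038 -0.018  0.766]
weight_center [218.  159.2] 0.59 [0.3336 0.2035 0.022 ] shift [ 0.191 -0.39   0.766]
  outl [222.7 157.9] 0.94 [0.3393 0.2038 0.022 ]
  outl [318. 193.] 0.74 [0.4377 0.1464 0.022 ]
  outl [352.3 368.3] 0.61 [ 0.4452 -0.089   0.022 ]
```

View pics/w1.png

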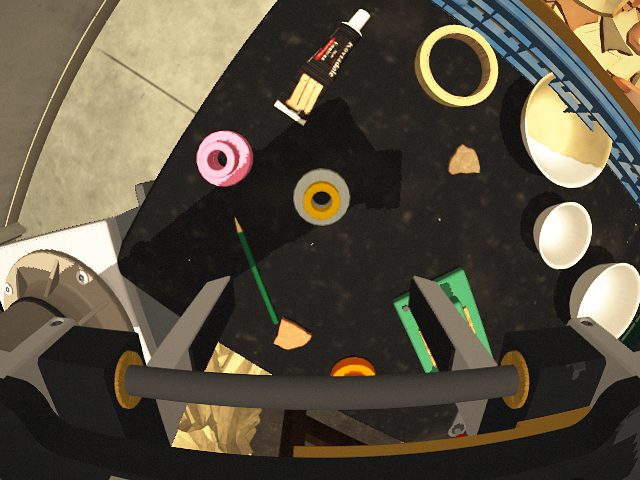

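The picture shows the yellow/grey weight at (320,197) under the gripper, pink at (224,158) and orange at (354,368). I'll descend onto the collar, keeping the fingertips above the 20 mm flange.

```bash
python3 -m pendant '[0.02,-0.01,0.2,0,0,0,1, 0.038,-0.018,0.4,0,0,0,1, 0.038,-0.018,0.6,0,0,0,0.6, 0.038,-0.018,0.6,0,0,0,0.6,0.038,-0.018,0.6,0,0,0,0.6]'
python3 look.py w2 weight_center:.022; python3 - <<'E'
import cv2;im=cv2.imread('pics/w2.png');cv2.imwrite('pics/w2c.png',cv2.resize(im[120:420,120:520],(800,600)))
E
```

```text
time_s: 4.55
tcp_pos: [0.4369, 0.1412, 0.0729]
eef_rot: [[0.16, 0.987, 0.002], [0.987, -0.16, 0.001], [0.001, 0.002, -1.0]]
contact_force: [0.0, 1.1, 0.1]
width: 0.803
grasp_force: 0.0
[0.4372 0.1411 0.0732] [ 0.2   0.34 -0.75  2.16  0.34  0.75 -0.93] t 4.6
weight_center [158.4 194.9] 0.97 [0.3369 0.2037 0.022 ] shift [ 0.152 -0.364  0.17 ]
weight_center [325.2 263.1] 0.67 [0.4388 0.1397 0.022 ] shift [-0.004  0.006  0.171]
  outl [321.7 256.5] 0.56 [0.4373 0.1446 0.022 ]
```

View pics/w2c.png

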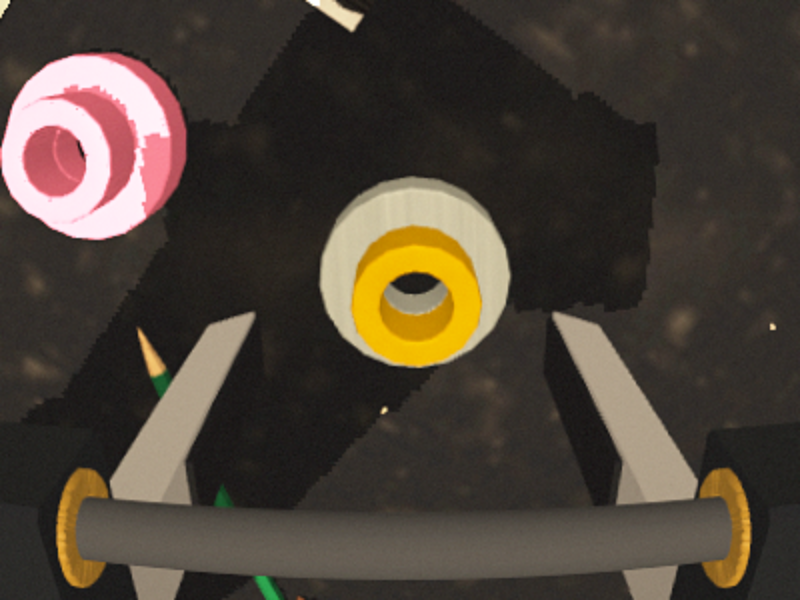

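The collar's top ring is centred at full-frame (328,272), between the fingers.

```bash
python3 - <<'E'
from h import *
p=grab('wrist');s=ctrl.state();R=np.array(s['eef_rot']);t=np.array(s['tcp_pos'])
hsv=cv2.cvtColor(p['color'],cv2.COLOR_BGR2HSV)
m=cv2.inRange(hsv,(18,120,60),(35,255,255));n,l,st,c=cv2.connectedComponentsWithStats(m)
for i in range(1,n):
    if st[i][4]>300: print(st[i],c[i])
for px,z in(([328.5,272.5],.044),([327.5,257],.02)):
    x=at_z(p,px,z);print(np.round(x,4),np.round(R.T@(x-t)/.3,3))
print(np.round(-np.array(p['R']).T@p['t'],3))
E
```

```text
[ 477    0   88  111 1760] [499.05738636  61.72272727]
[623  97  17  48 494] [632.49190283 123.26720648]
[ 295  232   66   71 3149] [327.04604636 267.68148619]
[148 354  27  60 788] [158.64467005 383.26142132]
[469 354  26  60 786] [484.16412214 383.17811705]
[ 248  413  323   45 4203] [409.05948132 440.96312158]
[0.441  0.1409 0.044 ] [0.003 0.014 0.095]
[0.4411 0.1427 0.02  ] [0.008 0.013 0.175]
[0.449 0.22  0.251]
```

```bash
python3 -m pendant '[0.004,0.013,0.1,0,0,0,0.4, 0.004,0.013,0.164,0,0,0,0.2, 0.004,0.013,0.164,0,0,0,-1, 0.004,0.013,0.164,0,0,0,-1, 0.004,0.013,0.164,0,0,0,-1, 0.004,0.013,0.164,0,0,0,-1, 0.004,0.013,0.164,0,0,0,-1]' && python3 -m pendant '[0,0,-0.05,0,0,0,-1, 0,0,-0.2,0,0,0,-1, 0,0,-0.4,0,0,0,-1, 0,0,-0.6,0,0,0,-1,0,0,-0.8,0,0,0,-1,0,0,-0.92,0,0,0,-1,0,0,-0.92,0,0,0,-1]'
python3 - <<'E'
from h import *
s=ctrl.state();R=np.array(s['eef_rot']);t=np.array(s['tcp_pos'])
print(np.round(R.T@(np.array((.5,-.05,.30))-t)/.3,3),t)
E
```

```text
time_s: 5.62
tcp_pos: [0.4401, 0.1415, 0.0223]
eef_rot: [[0.159, 0.987, 0.002], [0.987, -0.159, 0.0], [0.0, 0.002, -1.0]]
contact_force: [0.1, -1.7, 10.0]
width: 0.415
grasp_force: 30.0
time_s: 6.5
tcp_pos: [0.4396, 0.1419, 0.2999]
eef_rot: [[0.159, 0.987, 0.004], [0.987, -0.159, -0.0], [0.001, 0.004, -1.0]]
contact_force: [-0.2, -0.9, -7.3]
width: 0.41
grasp_force: 30.0
[-0.6  0.3  0. ] [0.4395816  0.14194082 0.29987213]
```

```bash
python3 -m pendant '[-0.2,0.1,0,0,0,0,-1, -0.4,0.2,0,0,0,0,-1, -0.55,0.23,0,0,0,0,-1, -0.65,0.25,0,0,0,0,-1, -0.65,0.25,0,0,0,0,-1, -0.65,0.25,0,0,0,0,-1]'
python3 look.py w3 post_seat:.13 grip_center:.16
python3 - <<'E'
from h import *
ps,pt=grab('scene'),grab('top')
for p in (ps,pt):
  for n in('post_seat','grip_center'): print(n,[(np.round(d['position'],1),round(d['score'],2)) for d in ctrl.place_of(p,n)[:2]])
E
```

```text
time_s: 7.25
tcp_pos: [0.4816, -0.0622, 0.2963]
eef_rot: [[0.158, 0.987, -0.002], [0.987, -0.158, 0.001], [0.001, -0.002, -1.0]]
contact_force: [-0.3, 0.4, -6.8]
width: 0.415
grasp_force: 30.0
[ 0.4818 -0.0619  0.2965] [ 0.62  0.08 -0.65  1.87  0.05  1.21 -0.21] t 7.3
post_seat [422.6 213.7] 0.97 [ 0.579  -0.0693  0.13  ] shift [0.026 0.325 0.555]
post_seat [511.  283.6] 0.67 [ 0.6765 -0.1622  0.13  ] shift [-0.228  0.694  0.554]
  outl [415.4 230. ] 0.7 [ 0.5703 -0.0845  0.13  ]
  outl [415.8 287.4] 0.88 [ 0.5596 -0.1313  0.16  ]
  outl [510.6  83.3] 0.25 [0.672  0.0474 0.16  ]
post_seat [(array([325.5, 211. ]), 0.68)]
grip_center [(array([350.7, 199.1]), 0.52)]
post_seat []
grip_center []
```

View pics/w3.png

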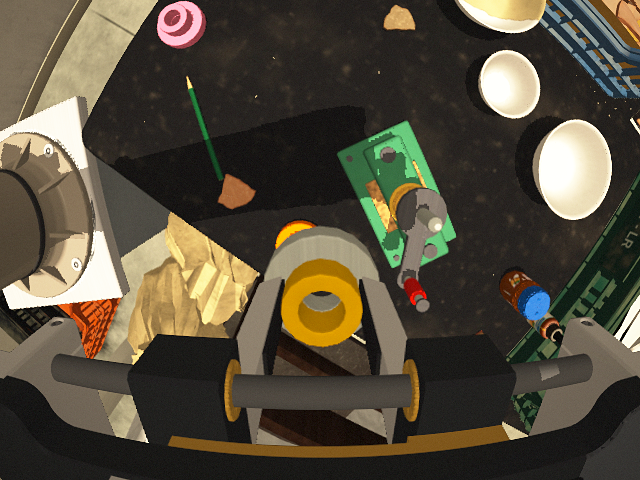

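The wrist view shows the hub centre at about (422,212), the post tip at (437,226) and the red grip at (414,292). The weight is held squarely.

```bash
python3 - <<'E'
from h import *
pw,ps,pt=grab('wrist'),grab('scene'),grab('top')
s=ctrl.state();R=np.array(s['eef_rot']);t=np.array(s['tcp_pos'])
def pp(p,n):
    d=ctrl.place_of(p,n); return np.round(d[0]['position'],1) if d else None
print(pp(pw,'post_seat'),pp(pw,'grip_center'),pp(ps,'grip_center'))
r=[ray(ps,[325.3,212.3]),ray(pt,[343.2,231.9]),ray(pw,[422.6,213.7])]
for sel in ((0,1,2),(0,1),(0,2),(1,2)):
    x,e=tri([r[i] for i in sel]);print('seat',sel,np.round(x,4),e)
for z in(.10,.11,.12,.13): print(z,np.round(at_z(pw,[422.6,213.7],z),4),'tip',np.round(at_z(pw,[437,226],z+.052),4),'top',np.round(at_z(pt,[343.2,231.9],z),4),'scene',np.round(at_z(ps,[325.3,212.3],z),4))
E
```

```text
[419.4 212. ] [411.8 287.2] [348.9 196.7]
seat (0, 1, 2) [ 0.5756 -0.068   0.1347] [0.005, 0.0081, 0.0038]
seat (0, 1) [ 0.5729 -0.0666  0.1366] [0.0064, 0.0064]
seat (0, 2) [ 0.5813 -0.0697  0.1311] [0.0013, 0.0013]
seat (1, 2) [ 0.5736 -0.0693  0.1334] [0.0058, 0.0058]
0.1 [ 0.5879 -0.0782  0.1   ] tip [ 0.5878 -0.0788  0.152 ] top [ 0.576  -0.0705  0.1   ] scene [ 0.6    -0.0917  0.1   ]
0.11 [ 0.5854 -0.0757  0.11  ] tip [ 0.5849 -0.0758  0.162 ] top [ 0.5735 -0.0701  0.11  ] scene [ 0.5943 -0.0844  0.11  ]
0.12 [ 0.5829 -0.0731  0.12  ] tip [ 0.582  -0.0729  0.172 ] top [ 0.571  -0.0697  0.12  ] scene [ 0.5887 -0.0771  0.12  ]
0.13 [ 0.5804 -0.0706  0.13  ] tip [ 0.5792 -0.07    0.182 ] top [ 0.5685 -0.0693  0.13  ] scene [ 0.5831 -0.0698  0.13  ]
```

```bash
python3 -m pendant '[-0.12,0.16,0,0,0,0,-1, -0.24,0.325,0,0,0,0,-1, -0.24,0.325,0,0,0,0,-1, -0.24,0.325,0,0,0,0,-1]'
python3 look.py w4 post_seat:.13 grip_center:.16
python3 - <<'E'
from h import *
p=cv2.imread('pics/w4.png')
q=grab('wrist');print(np.round(-np.array(q['R']).T@q['t'],4))
ang=q
cv2.imwrite('pics/w4c.png',cv2.resize(p[60:360,160:560],(800,600)))
E
```

```text
time_s: 8.6
tcp_pos: [0.567, -0.1494, 0.2967]
eef_rot: [[0.159, 0.987, -0.001], [0.987, -0.159, 0.001], [0.001, -0.001, -1.0]]
contact_force: [-1.2, -0.6, -6.5]
width: 0.414
grasp_force: 30.0
[ 0.5668 -0.149   0.2971] [ 0.64  0.26 -0.6   1.67  0.15  1.26 -0.15] t 8.65
post_seat [321.9 134.4] 0.79 [ 0.5799 -0.0681  0.13  ] shift [0.273 0.    0.557]
  outl [319.6 147.8] 0.73 [ 0.5758 -0.0801  0.13  ]
grip_center [314.  218.6] 0.81 [ 0.5616 -0.1389  0.16  ] shift [ 0.03  -0.022  0.457]
grip_center [426.6  26.4] 0.61 [0.6847 0.0157 0.16  ] shift [0.604 0.301 0.457]
  outl [311.7 211.1] 0.63 [ 0.5607 -0.132   0.16  ]
  outl [315.9 149.9] 0.17 [ 0.5728 -0.0805  0.16  ]
[ 0.5789 -0.07    0.4762]
```

View pics/w4c.png

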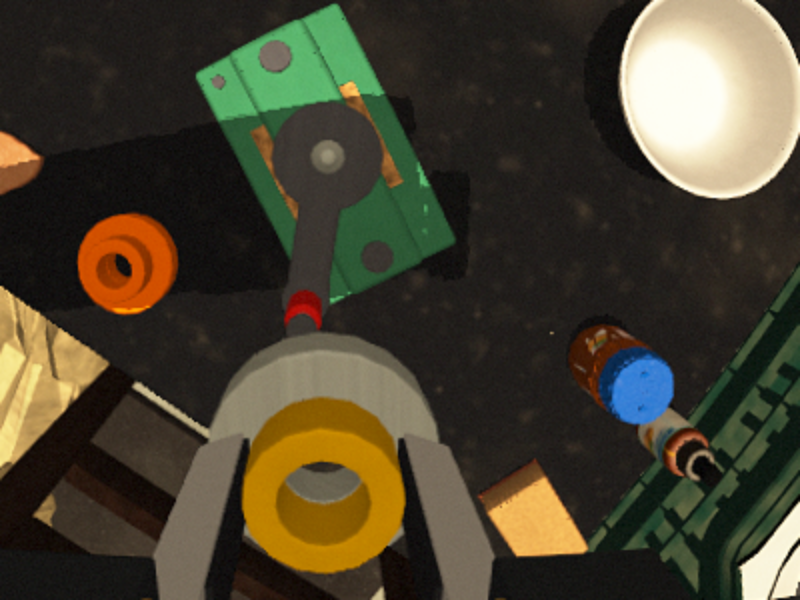

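The post tip is at full-frame (323.5,138), nearly directly under the camera. The held collar's top ring is at about (322,303).

```bash
python3 - <<'E'
from h import *
p=grab('wrist');s=ctrl.state();R=np.array(s['eef_rot']);t=np.array(s['tcp_pos']);print(t)
for n,px,z in(('tip',[323.5,138],.183),('hub',[323.5,138.5],.13),('collar top',[322,303],t[2]+.0217)):
    x=at_z(p,px,z);print(n,np.round(x,4),np.round(R.T@(x-t)/.3,3))
m=cv2.inRange(cv2.cvtColor(p['color'],cv2.COLOR_BGR2HSV),(18,120,150),(35,255,255))
# hole: non-yellow inside the top ring
n,l,st,c=cv2.connectedComponentsWithStats(m);i=max(range(1,n),key=lambda i:(abs(c[i][0]-322)<30)*(abs(c[i][1]-303)<30)*st[i][4]);print(st[i],c[i])
E
```

```text
[ 0.56695785 -0.1493307   0.29769571]
tip [ 0.5806 -0.0716  0.183 ] [0.263 0.004 0.382]
hub [ 0.5808 -0.0723  0.13  ] [0.261 0.005 0.559]
collar top [ 0.5675 -0.1445  0.3194] [ 0.016 -0.001 -0.072]
[ 281  274   81   72 3068] [321.29595828 308.97718383]
```

```bash
python3 -m pendant '[0.15,0.002,0,0,0,0,-1, 0.262,0.003,0.1,0,0,0,-1, 0.262,0.003,0.25,0,0,0,-1, 0.262,0.003,0.25,0,0,0,-1, 0.262,0.003,0.25,0,0,0,-1]'
python3 - <<'E'
from h import *
ims=[]
for n,x,y in(('scene',285,150),('top',300,170)):
    p=grab(n);ims.append(cv2.resize(p['color'][y:y+100,x:x+67],(400,600),interpolation=cv2.INTER_CUBIC))
cv2.imwrite('pics/ab.png',np.hstack(ims));print(ctrl.state()['tcp_pos'])
E
```

```text
time_s: 9.57
tcp_pos: [0.5812, -0.0725, 0.224]
eef_rot: [[0.16, 0.987, 0.001], [0.987, -0.16, -0.0], [0.0, 0.001, -1.0]]
contact_force: [0.5, 0.0, -5.2]
width: 0.414
grasp_force: 30.0
[ 0.58148283 -0.0726444   0.22429775]
```

View pics/ab.png

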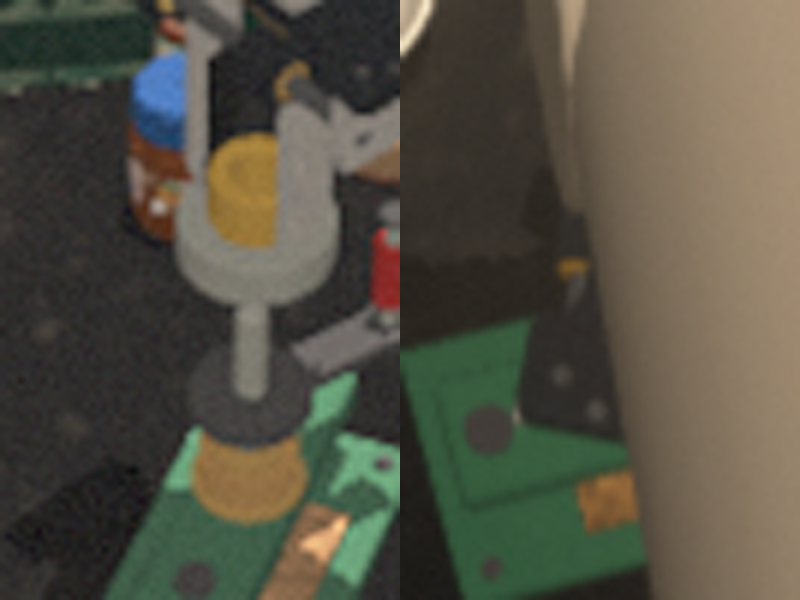

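The scene crop shows the weight centred at about x=258 over the post at x=252. That's roughly 2 mm off, so I'll nudge it and then descend.

```bash
python3 -m pendant '[0.006,0.002,0.02,0,0,0,-1, 0.006,0.002,0.06,0,0,0,-1, 0.006,0.002,0.09,0,0,0,-1, 0.006,0.002,0.09,0,0,0,-1]' && python3 -m pendant '[0,0,0.04,0,0,0,-1, 0,0,0.08,0,0,0,-1, 0,0,0.08,0,0,0,-1, 0,0,0.08,0,0,0,-1]'
python3 -c "
from h import *
print(ctrl.state()['contact_force'],ctrl.state()['tcp_pos'])"
```

```text
time_s: 10.18
tcp_pos: [0.5808, -0.0705, 0.1942]
eef_rot: [[0.159, 0.987, -0.002], [0.987, -0.159, 0.0], [0.0, -0.002, -1.0]]
contact_force: [0.1, 1.6, -6.5]
width: 0.416
grasp_force: 30.0
time_s: 10.68
tcp_pos: [0.5815, -0.0704, 0.1714]
eef_rot: [[0.159, 0.987, 0.0], [0.987, -0.159, 0.0], [0.0, 0.0, -1.0]]
contact_force: [0.5, -0.0, -6.4]
width: 0.416
grasp_force: 30.0
[ 0.49414528 -0.04432579 -6.35310149] [ 0.58151786 -0.07042205  0.17137859]
```

```bash
for i in 1; do python3 -m pendant '[0,0,0.03,0,0,0,-1, 0,0,0.03,0,0,0,-1,0,0,0.03,0,0,0,-1]'|grep -E 'tcp_pos|contact'; python3 -m pendant '[0,0,0.02,0,0,0,-1, 0,0,0.02,0,0,0,-1]'|grep -E 'tcp_pos|contact';  python3 -m pendant '[0,0,0.015,0,0,0,-1, 0,0,0.015,0,0,0,-1]'|grep -E 'tcp_pos|contact'; done
```

```text
tcp_pos: [0.5814, -0.0705, 0.1623]
contact_force: [0.2, -0.2, -7.1]
tcp_pos: [0.5811, -0.0705, 0.1558]
contact_force: [-0.5, 0.2, -6.2]
tcp_pos: [0.5812, -0.0705, 0.1514]
contact_force: [0.7, -0.6, -6.4]
```

```bash
for r in 1 2 3; do python3 -m pendant '[0,0,0.01,0,0,0,-1, 0,0,0.01,0,0,0,-1]'|grep -E 'tcp_pos|contact'; done; python3 - <<'E'
from h import *
p=grab('scene');cv2.imwrite('pics/s5.png',cv2.resize(p['color'][150:275,260:410],(720,600),interpolation=cv2.INTER_CUBIC))
E
```

```text
tcp_pos: [0.5813, -0.0705, 0.1486]
contact_force: [0.3, -0.4, -7.0]
tcp_pos: [0.5814, -0.0705, 0.1456]
contact_force: [-0.7, -0.2, -6.2]
tcp_pos: [0.5813, -0.0705, 0.1426]
contact_force: [-0.0, 1.1, -3.7]
```

View pics/s5.png

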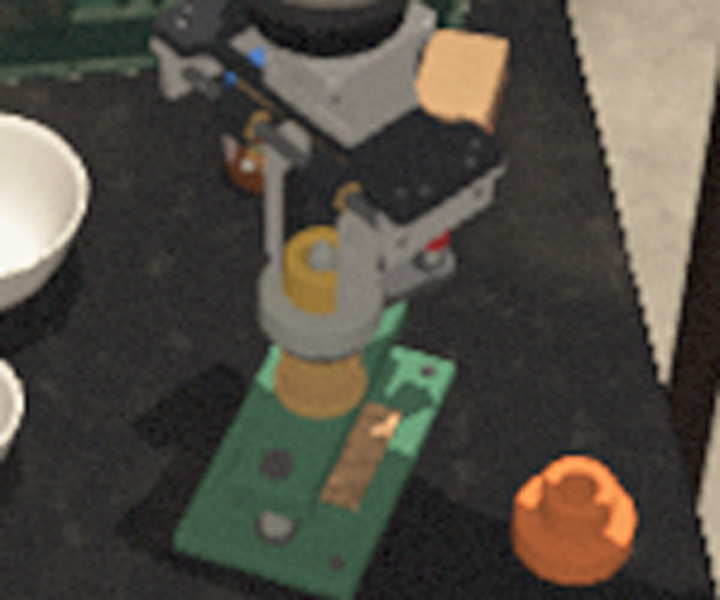

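The weight is threaded over the post with the post tip showing in the hole, and the hub is just taking load. I'll lower it onto the thread and release.

```bash
for r in 1 2 3; do python3 -m pendant '[0,0,0.008,0,0,0,-1, 0,0,0.008,0,0,0,-1]'|grep -E 'tcp_pos|contact'; done
```

```text
tcp_pos: [0.5813, -0.0705, 0.1402]
contact_force: [-1.1, -0.5, -4.9]
tcp_pos: [0.5813, -0.0705, 0.1378]
contact_force: [-1.1, -0.3, -4.1]
tcp_pos: [0.5817, -0.0702, 0.1365]
contact_force: [-5.7, 1.7, 9.6]
```

```bash
python3 -m pendant '[0,0,-0.002,0,0,0,-1, 0,0,-0.002,0,0,0,0.2, 0,0,-0.002,0,0,0,0.2, 0,0,-0.002,0,0,0,0.2, 0,0,-0.002,0,0,0,0.2]' && python3 -m pendant '[0,0,-0.03,0,0,0,0.2, 0,0,-0.1,0,0,0,0.2, 0,0,-0.25,0,0,0,0.2, 0,0,-0.4,0,0,0,0.2, 0,0,-0.45,0,0,0,0.2, 0,0,-0.45,0,0,0,0.2]'
python3 look.py w6 weight_center:.136 grip_center:.144
python3 - <<'E'
from h import *
for n in('scene','top'):
    p=grab(n)
    for k,z in(('weight_center',.136),('grip_center',.144)):print(n,k,[(np.round(d['position'],1),round(d['score'],2),np.round(at_z(p,d['position'],z),4)) for d in ctrl.place_of(p,k)[:4]])
E
```

```text
time_s: 13.72
tcp_pos: [0.5815, -0.0705, 0.1362]
eef_rot: [[0.159, 0.987, 0.0], [0.987, -0.159, 0.0], [0.0, 0.0, -1.0]]
contact_force: [-0.6, -0.2, -0.7]
width: 0.6
grasp_force: 0.0
time_s: 14.48
tcp_pos: [0.5817, -0.0705, 0.272]
eef_rot: [[0.159, 0.987, 0.002], [0.987, -0.159, -0.0], [-0.0, 0.002, -1.0]]
contact_force: [-0.0, -0.5, -0.5]
width: 0.6
grasp_force: 0.0
[ 0.5812 -0.0706  0.2708] [ 0.53  0.29 -0.63  1.7   0.18  1.21 -0.31] t 14.525
weight_center [319.3 230. ] 0.98 [ 0.5796 -0.0709  0.136 ] shift [-0.002 -0.005  0.449]
weight_center [219.7 259.3] 0.88 [ 0.4849 -0.0835  0.136 ] shift [-0.093 -0.31   0.449]
weight_center [95.3 35.9] 0.81 [0.3993 0.1538 0.136 ] shift [ 0.642 -0.718  0.449]
  outl [103.2  36.5] 0.87 [0.4084 0.1497 0.136 ]
  outl [221.3 258.2] 0.64 [ 0.4867 -0.0827  0.136 ]
grip_center [314.3 305.7] 0.95 [ 0.564  -0.1385  0.144 ] shift [-0.232 -0.021  0.423]
  outl [313.3 304.8] 0.69 [ 0.5632 -0.1375  0.144 ]
scene weight_center [(array([381.9, 256.9]), 0.92, array([ 0.393 , -0.0382,  0.136 ])), (array([324.9, 214.6]), 0.82, array([ 0.5757, -0.0588,  0.136 ])), (array([333.4, 370.1]), 0.78, array([0.3042, 0.2564, 0.136 ]))]
scene grip_center [(array([350.1, 197.3]), 0.52, array([ 0.5589, -0.1378,  0.144 ])), (array([256. , 292.6]), 0.24, array([0.5449, 0.2193, 0.144 ]))]
top weight_center [(array([204.6, 345.1]), 0.86, array([0.3418, 0.1797, 0.136 ]))]
top grip_center []
```

The weight is seated, and the axis is at about (0.580,-0.071). The grip is at (0.564,-0.1385), 0.0696 m away, which matches the given 70 mm. Next I'll grasp the grip.

```bash
python3 -m pendant '[-0.12,-0.01,0,0,0,0,0.2, -0.232,-0.021,0.1,0,0,0,0.2, -0.232,-0.021,0.25,0,0,0,0.2, -0.232,-0.021,0.4,0,0,0,0.2, -0.232,-0.021,0.476,0,0,0,0.2, -0.232,-0.021,0.476,0,0,0,0.2, -0.232,-0.021,0.476,0,0,0,0]' && python3 -m pendant '[0,0,0,0,0,0,-1, 0,0,0,0,0,0,-1, 0,0,0,0,0,0,-1, 0,0,0,0,0,0,-1, 0,0,0,0,0,0,-1]'
python3 look.py w7 weight_center:.136
python3 - <<'E'
import numpy as np
from h import *
s=ctrl.state();R=np.array(s['eef_rot']);t=np.array(s['tcp_pos']);c=np.array([.580,-.0708]);d=t[:2]-c;print(np.linalg.norm(d),np.degrees(np.arctan2(d[1],d[0])))
cv2.imwrite('pics/sc7.png',grab('scene')['color'])
E
```

```text
time_s: 15.9
tcp_pos: [0.5648, -0.1382, 0.1295]
eef_rot: [[0.159, 0.987, 0.001], [0.987, -0.159, -0.0], [0.0, 0.001, -1.0]]
contact_force: [-0.4, -0.2, -0.1]
width: 0.529
grasp_force: 0.0
time_s: 16.52
tcp_pos: [0.5642, -0.1383, 0.1285]
eef_rot: [[0.159, 0.987, 0.0], [0.987, -0.159, -0.0], [-0.0, 0.0, -1.0]]
contact_force: [-0.3, -0.3, 0.4]
width: 0.164
grasp_force: 30.0
[ 0.5642 -0.1383  0.1284] [ 0.59  0.41 -0.57  1.87  0.27  0.94 -0.27] t 16.575
weight_center [176.1 235.8] 0.75 [ 0.497  -0.0937  0.136 ] shift [ 0.111 -0.245 -0.025]
  outl [353.4 161.5] 0.73 [ 0.5891 -0.0728  0.136 ]
  outl [180.1 234.7] 0.61 [ 0.4993 -0.0935  0.136 ]
0.06930158873507732 -103.22680944572564
```

```bash
cat > meas.py <<'E'
from h import *
F=[];Y=[]
for i in range(3):
    p=grab('scene');s=ctrl.state();F.append(s['contact_force'])
    c=p['color'][185:235,300:350];m=cv2.inRange(cv2.cvtColor(c,cv2.COLOR_BGR2HSV),(20,140,90),(32,255,255))
    y,x=np.nonzero(m);Y.append((x.mean()+300,y.mean()+185,y.max()+185,len(x)) if len(x) else (0,0,0,0))
w=grab('wrist');F.append(ctrl.state()['contact_force'])
m=cv2.inRange(cv2.cvtColor(w['color'],cv2.COLOR_BGR2HSV),(20,140,90),(32,255,255))[:330];n,l,st,c=cv2.connectedComponentsWithStats(m)
d=[(np.round(c[i],1).tolist(),int(st[i][4])) for i in range(1,n) if 500<st[i][4]]
t=ctrl.state()['tcp_pos'];v=np.array(t[:2])-[.580,-.0708]
print('F',np.round(np.mean(F,0),2),'scene',np.round(np.mean(Y,0),2),'wrist',d,'r',round(float(np.linalg.norm(v)),4),'az',round(float(np.degrees(np.arctan2(v[1],v[0]))),1),'z',round(t[2],4),'w',round(ctrl.state()['width'],3),ctrl.state()['time_s'])
E
python3 meas.py
python3 - <<'E'
import numpy as np
a0=-103.2;K=.07/.3
for s in range(0,180,30):
    p0=np.radians(a0+s-80.85);r=[]
    for k in range(5,31,5):
        p=np.radians(a0+s+k-80.85);r.append((round(K*(np.cos(p)-np.cos(p0)),3),round(-K*(np.sin(p)-np.sin(p0)),3)))
    print(a0+s,r)
E
```

```text
F [-0.12 -0.85  0.28] scene [326.33 208.23 216.   103.  ] wrist [([337.2, 164.0], 5495)] r 0.0693 az -103.2 z 0.1284 w 0.165 16.925
-103.2 [(np.float64(-0.001), np.float64(0.02)), (np.float64(0.001), np.float64(0.041)), (np.float64(0.004), np.float64(0.061)), (np.float64(0.008), np.float64(0.081)), (np.float64(0.015), np.float64(0.1)), (np.float64(0.023), np.float64(0.119))]
-73.2 [(np.float64(0.01), np.float64(0.018)), (np.float64(0.021), np.float64(0.035)), (np.float64(0.034), np.float64(0.051)), (np.float64(0.048), np.float64(0.066)), (np.float64(0.063), np.float64(0.079)), (np.float64(0.079), np.float64(0.091))]
-43.2 [(np.float64(0.017), np.float64(0.011)), (np.float64(0.036), np.float64(0.02)), (np.float64(0.054), np.float64(0.027)), (np.float64(0.074), np.float64(0.033)), (np.float64(0.094), np.float64(0.037)), (np.float64(0.114), np.float64(0.039))]
-13.200000000000003 [(np.float64(0.02), np.float64(0.001)), (np.float64(0.041), np.float64(-0.001)), (np.float64(0.061), np.float64(-0.004)), (np.float64(0.081), np.float64(-0.008)), (np.float64(0.1), np.float64(-0.015)), (np.float64(0.119), np.float64(-0.023))]
16.799999999999997 [(np.float64(0.018), np.float64(-0.01)), (np.float64(0.035), np.float64(-0.021)), (np.float64(0.051), np.float64(-0.034)), (np.float64(0.066), np.float64(-0.048)), (np.float64(0.079), np.float64(-0.063)), (np.float64(0.091), np.float64(-0.079))]
46.8 [(np.float64(0.011), np.float64(-0.017)), (np.float64(0.02), np.float64(-0.036)), (np.float64(0.027), np.float64(-0.054)), (np.float64(0.033), np.float64(-0.074)), (np.float64(0.037), np.float64(-0.094)), (np.float64(0.039), np.float64(-0.114))]
```

```bash
python3 -m pendant '[-0.001,0.02,0,0,0,0,-1, 0.001,0.041,0,0,0,0,-1, 0.004,0.061,0,0,0,0,-1, 0.008,0.081,0,0,0,0,-1, 0.015,0.1,0,0,0,0,-1, 0.023,0.119,0,0,0,0,-1, 0.023,0.119,0,0,0,0,-1]' | grep cont; python3 meas.py
```

```text
contact_force: [2.8, -4.9, 0.4]
F [ 2.44 -4.05  0.63] scene [326.34 207.94 216.   101.67] wrist [([248.7, 179.6], 5587)] r 0.0697 az -72.2 z 0.1287 w 0.163 18.0
```

```bash
python3 -m pendant '[0.01,0.018,0,0,0,0,-1, 0.021,0.035,0,0,0,0,-1, 0.034,0.051,0,0,0,0,-1, 0.034,0.051,0,0,0,0,-1]' | grep cont; python3 meas.py;  python3 -m pendant '[0.014,0.015,0,0,0,0,-1, 0.029,0.028,0,0,0,0,-1, 0.045,0.04,0,0,0,0,-1, 0.045,0.04,0,0,0,0,-1]' | grep cont; python3 meas.py
```

```text
contact_force: [3.4, -5.0, 0.2]
F [ 4.06 -4.73  0.02] scene [326.97 208.13 216.    99.33] wrist [([216.3, 203.1], 5593)] r 0.07 az -56.8 z 0.1288 w 0.164 18.7
contact_force: [4.6, -3.3, -0.4]
F [ 4.85 -3.21 -0.  ] scene [327.05 208.02 216.    99.  ] wrist [([194.1, 232.8], 5449)] r 0.0704 az -41.7 z 0.1289 w 0.162 19.4
```

```bash
python3 -m pendant '[0.017,0.011,0,0,0,0,-1, 0.036,0.02,0,0,0,0,-1, 0.054,0.027,0,0,0,0,-1, 0.054,0.027,0,0,0,0,-1]' | grep cont; python3 meas.py;  python3 -m pendant '[0.02,0.006,0,0,0,0,-1, 0.04,0.01,0,0,0,0,-1, 0.06,0.012,0,0,0,0,-1, 0.06,0.012,0,0,0,0,-1]' | grep cont; python3 meas.py
```

```text
contact_force: [5.6, -1.8, 1.2]
F [ 5.66 -1.29  0.26] scene [327.16 207.61 215.    94.67] wrist [([182.4, 266.4], 5109)] r 0.0707 az -26.6 z 0.129 w 0.162 20.1
contact_force: [5.3, 0.5, -0.0]
F [5.25 0.41 0.42] scene [327.15 207.41 215.   100.33] wrist [([181.1, 294.6], 4067)] r 0.071 az -11.4 z 0.129 w 0.164 20.8
```

```bash
python3 -m pendant '[0.02,0.001,0,0,0,0,-1, 0.041,-0.001,0,0,0,0,-1, 0.061,-0.004,0,0,0,0,-1, 0.061,-0.004,0,0,0,0,-1]' | grep cont; python3 meas.py
```

```text
contact_force: [5.4, 1.9, 1.1]
F [5.66 1.28 0.15] scene [326.75 207.5  215.   108.  ] wrist [([189.3, 313.5], 2243)] r 0.071 az 3.2 z 0.1288 w 0.165 21.5
```

```bash
python3 -m pendant '[0.02,-0.004,0,0,0,0,-1, 0.039,-0.011,0,0,0,0,-1, 0.058,-0.019,0,0,0,0,-1, 0.058,-0.019,0,0,0,0,-1]' | grep cont; python3 meas.py
```

```text
contact_force: [5.3, 3.4, 0.7]
F [5.17 2.87 0.55] scene [326.71 207.27 215.   107.67] wrist [] r 0.071 az 17.8 z 0.1286 w 0.166 22.2
```

```bash
python3 -m pendant '[0.018,-0.01,0,0,0,0,-1, 0.035,-0.021,0,0,0,0,-1, 0.051,-0.034,0,0,0,0,-1, 0.051,-0.034,0,0,0,0,-1]' | grep cont; python3 meas.py
```

```text
contact_force: [4.2, 4.7, 0.2]
F [3.9  4.12 0.23] scene [327.2  206.96 215.   106.33] wrist [] r 0.0709 az 32.6 z 0.1285 w 0.165 22.9
```

```bash
python3 -m pendant '[0.015,-0.014,0,0,0,0,-1, 0.028,-0.029,0,0,0,0,-1, 0.04,-0.045,0,0,0,0,-1, 0.04,-0.045,0,0,0,0,-1]' | grep cont; python3 meas.py
```

```text
contact_force: [1.9, 3.1, -0.1]
F [ 1.97  4.27 -0.06] scene [328.61 209.63 216.    89.67] wrist [] r 0.0706 az 47.2 z 0.1283 w 0.165 23.6
```

```bash
python3 - <<'E'
from h import *
a=cv2.imread('pics/sc7.png');b=grab('scene')['color'];cv2.imwrite('pics/sc8.png',b)
for (y,x,h,w) in((208,314,14,26),(204,318,14,16),(210,312,10,30)):
    T=a[y:y+h,x:x+w];S=b[y-6:y+h+6,x-4:x+w+4];m=cv2.matchTemplate(cv2.resize(S,None,fx=4,fy=4,interpolation=2),cv2.resize(T,None,fx=4,fy=4,interpolation=2),cv2.TM_CCOEFF_NORMED)
    _,v,_,l=cv2.minMaxLoc(m);print('shift px x,y',l[0]/4-4,l[1]/4-6,round(v,3))
f=lambda im:cv2.resize(im[185:245,290:370],(400,300),interpolation=2)
cv2.imwrite('pics/cmp.png',np.hstack([f(a),f(b)]))
E
```

```text
shift px x,y 0.75 0.75 0.277
shift px x,y 0.25 1.0 0.441
shift px x,y 0.5 1.0 0.394
```

View pics/cmp.png

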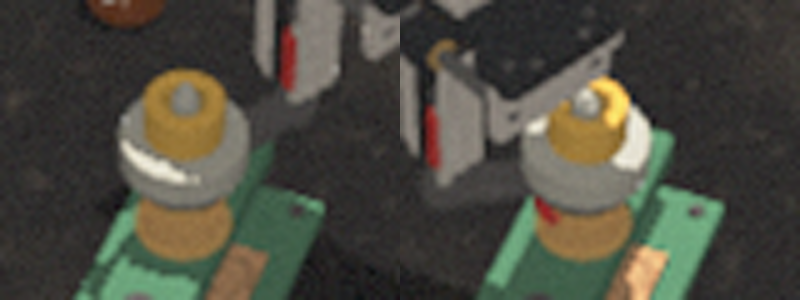

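The comparison shows the collar and flange about 1 px lower than at the start, with the base unmoved. Just before, they were 1 px higher, so the drop happened between az 33° and 47° (about 40°). I'll now turn about 367° clockwise, lowering the hand 6 mm on the way.

```bash
python3 - <<'E'
import numpy as np
a0=46.8;K=.07/.3
for s in (0,-120,-240):
    p0=np.radians(a0+s-80.85);r=[]
    for k in range(8,121,8):
        p=np.radians(a0+s-k-80.85);r.append((round(float(K*(np.cos(p)-np.cos(p0))),3),round(float(-K*(np.sin(p)-np.sin(p0))),3)))
    print(a0+s,r)
p0=np.radians(46.8-360-80.85);p=p0-np.radians(7);print(K*(np.cos(p)-np.cos(p0)),-K*(np.sin(p)-np.sin(p0)))
E
```

```text
46.8 [(-0.02, 0.026), (-0.044, 0.048), (-0.07, 0.067), (-0.099, 0.083), (-0.129, 0.094), (-0.161, 0.1), (-0.194, 0.103), (-0.226, 0.1), (-0.258, 0.094), (-0.288, 0.082), (-0.317, 0.067), (-0.343, 0.048), (-0.367, 0.025), (-0.387, -0.0), (-0.403, -0.029)]
-73.2 [(-0.012, -0.03), (-0.02, -0.062), (-0.023, -0.094), (-0.022, -0.127), (-0.017, -0.159), (-0.006, -0.19), (0.008, -0.219), (0.026, -0.246), (0.048, -0.27), (0.073, -0.291), (0.1, -0.308), (0.13, -0.321), (0.161, -0.33), (0.194, -0.335), (0.226, -0.335)]
-193.2 [(0.032, 0.005), (0.064, 0.014), (0.093, 0.027), (0.121, 0.044), (0.146, 0.065), (0.168, 0.089), (0.186, 0.116), (0.2, 0.146), (0.21, 0.176), (0.216, 0.209), (0.217, 0.241), (0.213, 0.273), (0.205, 0.305), (0.193, 0.335), (0.177, 0.363)]
-0.017362915654172573 0.022586952554711923
```

```bash
python3 -m pendant '[-0.018,0.027,0,0,0,0,-1, -0.042,0.049,0,0,0,0,-1, -0.068,0.068,0,0,0,0,-1, -0.097,0.084,0,0,0,0,-1, -0.127,0.095,0,0,0,0,-1, -0.159,0.101,0.002,0,0,0,-1, -0.192,0.104,0.004,0,0,0,-1, -0.224,0.101,0.006,0,0,0,-1, -0.256,0.095,0.008,0,0,0,-1, -0.286,0.083,0.01,0,0,0,-1, -0.315,0.068,0.01,0,0,0,-1, -0.341,0.049,0.01,0,0,0,-1, -0.365,0.026,0.01,0,0,0,-1, -0.385,0.001,0.01,0,0,0,-1, -0.401,-0.028,0.01,0,0,0,-1, -0.401,-0.028,0.01,0,0,0,-1]' | grep -E 'cont|grasp'; python3 meas.py
```

```text
contact_force: [0.1, -5.7, -0.3]
grasp_force: 30.0
F [ 0.67 -6.83  0.14] scene [326.1  210.24 217.33 102.  ] wrist [([252.6, 177.6], 5372)] r 0.0694 az -73.1 z 0.1253 w 0.167 25.85
```

At the same azimuth (-73°) the row is now 210.2, against 207.9 on the way back. That's about 6 mm lower, so the drop is confirmed.

```bash
python3 -m pendant '[-0.012,-0.03,0,0,0,0,-1, -0.02,-0.062,0,0,0,0,-1, -0.023,-0.094,0,0,0,0,-1, -0.022,-0.127,0,0,0,0,-1, -0.017,-0.159,0.002,0,0,0,-1, -0.006,-0.19,0.004,0,0,0,-1, 0.008,-0.219,0.006,0,0,0,-1, 0.026,-0.246,0.008,0,0,0,-1, 0.048,-0.27,0.01,0,0,0,-1, 0.073,-0.291,0.01,0,0,0,-1, 0.1,-0.308,0.01,0,0,0,-1, 0.13,-0.321,0.01,0,0,0,-1, 0.161,-0.33,0.01,0,0,0,-1, 0.194,-0.335,0.01,0,0,0,-1, 0.226,-0.335,0.01,0,0,0,-1, 0.226,-0.335,0.01,0,0,0,-1]' | grep -E 'cont|grasp'; python3 meas.py
```

```text
contact_force: [7.5, -0.3, -0.1]
grasp_force: 30.0
F [ 6.93 -0.35  0.08] scene [326.01 211.   217.67  85.67] wrist [([456.0, 303.2], 3158), ([245.1, 308.5], 1274)] r 0.0693 az 165.1 z 0.1227 w 0.163 28.05
```

```bash
python3 -m pendant '[0.032,0.005,0,0,0,0,-1, 0.064,0.014,0,0,0,0,-1, 0.093,0.027,0,0,0,0,-1, 0.121,0.044,0,0,0,0,-1, 0.146,0.065,0,0,0,0,-1, 0.168,0.089,0,0,0,0,-1, 0.186,0.116,0,0,0,0,-1, 0.2,0.146,0,0,0,0,-1, 0.21,0.176,0,0,0,0,-1, 0.216,0.209,0,0,0,0,-1, 0.217,0.241,0,0,0,0,-1, 0.213,0.273,0,0,0,0,-1, 0.205,0.305,0,0,0,0,-1, 0.193,0.335,0,0,0,0,-1, 0.177,0.363,0,0,0,0,-1, 0.16,0.386,0,0,0,0,-1, 0.16,0.386,0,0,0,0,-1, 0.16,0.386,0,0,0,0,-1, 0.16,0.386,0,0,0,0,-1]' | grep -E 'cont|grasp'; python3 meas.py
python3 -c "
import json;print(open('/dev/null').read())
from h import *
p=grab('scene');print([(np.round(d['position'],1),round(d['score'],2)) for d in ctrl.place_of(p,'weight_center')[:3]])
s=ctrl.state();print(np.abs(s['joint_vel']).max(),s['grasp_force'])"
```

```text
contact_force: [0.7, -0.7, -0.1]
grasp_force: 30.0
F [ 0.64 -0.74 -0.12] scene [327.28 210.37 218.   110.33] wrist [] r 0.0712 az 40.6 z 0.1225 w 0.169 30.625

[(array([326.2, 214.4]), 0.95), (array([381.9, 257.4]), 0.74)]
0.0016062532142985001 29.99998301267624
```

The row is 3.4 px lower than just before the drop, and at 0.29 px/mm that's about 12 mm (6 mm drop plus one 6 mm turn), as expected. The grip is held at 30 N with the arm still, so I'm handing in.

```bash
python3 -c "
from workcell import ctrl
print(ctrl.finish_job())"
```

```text
the job is handed in; nothing more can be done
None
```

I handed the job in at about 31 s: the weight is on the post, the crank was turned back until the spindle dropped and then forward one full turn, and the grip is still held; the hand-in gave no verdict.

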